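Unlock the wipe dispenser with its rod key

ROBOT

A 6-joint arm with a two-finger parallel gripper is mounted at the origin on the work surface. World frame = base frame: x ahead of the robot, y to its left, z up, the work surface at z = 0. Lengths are in m, angles in degrees, forces in N, time in s.
With the tool pointing down it reaches from about 0.4 to 0.825 m from the base axis. Payload 7 kg.
Tool frame: the origin (TCP) lies at the very end of the fingers, on their centre line; the grasp point (between the pads) lies 19 mm behind it (ctrl.grip_point_offset is the distance from the TCP to the grasp point, in m); x points along the fingers, z is the direction in which the jaws open and shut, and the axes are right-handed (so a half turn about x gives the same grasp; the last joint's range is limited). The gripper opens to 88 mm and grips with 3 to 60 N. Pads are 19 mm wide; open, the fingers measure 130 mm over their backs; the gripper's body (78 mm by 193 mm) begins 47 mm behind the grasp point.
Start: joints at [-58.207, 20.546, 0.682, 0, -70.136, -16.507], TCP at [0.178, -0.651, 0.198] pointing down, gripper open.
Joint ranges: [-176.03, 176.03], [-82.01, 121.73], [-58.28, 71.71], [-173.87, 95.51], [-174.79, -0.11], [-173.66, 173.66]. Speed limits (degrees/s): [136.94, 136.94, 172.46, 180, 180, 180].

INTERFACE

Orientations are given as [roll, pitch, yaw] about the fixed x, y, z axes, in that order (R = Rz(yaw) Ry(pitch) Rx(roll)).
In Python, from plant import get_obs, snapshot, calibration, close_job, ctrl gives the robot as it stands.
- The arm moves only by the tool move_arm, never from a script. Its argument "commands" is a list that holds one entry, the list of rows, each a list of 4 numbers: the shift along the tool's x, y, z in cm, then the turn about the tool's x in rad. In form: [[[dx, dy, dz, spin], ...]]. A call has 1 to 8 rows; each row shifts and turns the commanded pose from where the row before left it, along the tool's axes as they then stand; what a row does not reach is not made up. A row lasts 1/10 s, in which the tool goes at most 50 mm and 8.59 degrees, less where a joint would pass 70% of its speed; a pose out of reach is approached as far as the arm can. A call with a gripper value outside its range is refused whole. "jaw" is the finger opening in cm, from 0 to 8.76, set as the call begins (left out, the last holds). The fingers move at their own pace and stop on an object; the grip force is fixed at half the most. Time passes only in rows, so rows that do not move let the fingers close. It gives the time, the measured TCP pose, the force and the opening at its end, in the units of the state.
- get_obs(): the state, without advancing time (a new reading comes with each control period).
- snapshot(name): name is "scene" or "top" or "wrist"; returns (picture, depth): 480x640x3 uint8, red, green, blue; 480x640 float32, m along the optical axis (not along the pixel's ray), 0 where there is no reading.
- calibration(name): a dict with "mtx" (3x3 intrinsics, pixels), "k1" (the pictures are not rectified: a ray, as slopes to the right and down, at radius r is drawn at 1 + k1 r^2 times it, then the intrinsics apply), "T" (4x4, takes a point from camera to world coordinates); the wrist camera has in their place "tool_from_camera" (4x4, takes a point from camera to tool coordinates, whose origin is the TCP and whose axes are the tool frame's). Camera axes: x right, y up, looking along -z (the intrinsics and any distortion apply to the point x, -y, -z); pixel columns grow to the right and rows downward; lengths in m; the calibration is good to about 2 mm. A picture is of the moment at which its call begins: read the wrist's pose just before it. calibration takes no time and is no camera call.
- close_job(): hands the job in, once; it reports no verdict.
The state is a dict: "clock": time; "joint_pos": joint angles; "qvel": joint speeds; "tau": joint torques, N m; "tool_pos": TCP position; "orientation": TCP orientation; "force": force on the tool from outside, world axes, zero at the start; "moment": the same for the moment, N m; "opening": finger opening in m.
Only numpy, scipy, OpenCV 4.12 (cv2) and the standard library are available. Lean on these libraries where they do the work, as an engineer would, in place of code of your own. Each camera call takes 0.05 s, during which the arm holds its last target. There are 200 camera calls.

TASK

The wipe dispenser beside the scale needs refilling. Take its rod key from the tool rack, push it down through the keyhole in the top until you feel the hidden catch give and the cover springs ajar, without ever forcing it; then stand the key back in the same rack hole and fold the cover down as far as it goes, leaving everything else undisturbed.

Things in the scene. Friction and masses are not known exactly. Their poses are not given: they have to be found in the camera images.
- dispenser: lockable dispenser for folded paper wipes, bolted to the bench: 115 mm deep (x), 250 wide (y), 180 tall. Origin: centre of its underside; its front looks along its -x. The rear 50 mm of its top (x from +7.5 to +57.5) is a fixed grey header with the keyhole; ahead of it the white top, front and sides are the drop-down cover.
- keyhole (a point): centre of the keyhole's mouth: a round 9 mm hole (rim bevelled 1.5 mm) through the 5 mm thick header top, 180 mm above the bench, 32.5 mm behind the dispenser's origin, with a small square steel plate around it; z up, x to the dispenser's rear.
- catch_zone (a point): unseen point 28 mm straight below the keyhole: the middle of the range where the catch's 20 mm wide striker plate may lie (16 to 40 mm below the mouth, differing from unit to unit). Its spring yields from 3 N, frees the cover after 5 mm of travel (6 N) and hits a hard stop at 8.5 mm (7.5 N). 20 N is forcing it. Keep it down until the cover has sprung out.
- cover (a joint): angle of the cover about its hinge, rad: 0 shut (locked while the catch holds it), about 0.2 to 0.35 when sprung ajar, 1.2 fully down on its stays. The hinge is stiff enough to hold the cover ajar; from about 0.5 rad on it sinks slowly to its stays by its own weight.
- cover_hinge (a point): middle of the cover's hinge line, which runs along the dispenser's y at the lower front edge: 52 mm in front of the dispenser's origin, 10 mm above the bench.
- cover_edge (a point): point on the rear edge of the cover's 4 mm thick top panel, 70 mm to the -y side of its middle; shut, it is 56.5 mm behind and 170 mm above the hinge line; it turns with the cover. Ajar, a gap of about 40 mm opens between edge and header, free 70 mm deep except for a hook arm 14 to 28 mm to the +y side of the middle. Pulling the edge forward (-x) with 1 to 4 N folds the cover down.
- key: rod key standing in the rack: steel rod 5 mm thick, 75 mm long, tip bevelled, below a steel collar (20 mm across, 4 mm high) that rests on the rack; above the collar a flat black grip 14 mm thick (key x), 24 wide (key y), 46 tall, with a thin wire ring on top (12 mm more, no hindrance). Origin: centre of the collar's underside, on the rod's axis; z up. 50 g.
- key_tip (a point): lower end of the key's rod, 75 mm below the key's origin on its axis
- rack: grey sheet-steel tool rack bolted to the bench: top plate 70 mm (x), 210 (y), 6 thick, its upper face 85 mm above the bench, with three 11 mm holes right through at y = -65, 0 and +65 mm, free below down to the bench. Origin: centre of its underside. The key and two other tools stand in the holes in any order.
- screwdriver: bystander in the rack: screwdriver with a round black bulging handle 28 mm thick and 70 mm tall, standing in one of the holes. Origin: centre of the handle's underside.
- nut_driver: bystander in the rack: nut driver with a straight round grey handle 22 mm thick and 58 mm tall, standing in one of the holes. Origin: centre of the handle's underside.
- label_roll: bystander: roll of paper labels, 80 mm across, 50 mm tall, with a 25 mm bore, lying flat on the bench. Origin: centre of its underside.

How it is judged:
By the outcome, as a careful person would: the job done as asked, in the order asked, and still so for the second after the job is handed in, with the robot touching nothing.
It also fails if it takes over 69 s, if anything falls off the work surface, if the arm or the gripper's body presses on something with over 40 N, if the wrist force passes 120 N, or if a joint passes its speed limit or range.

## Working session

There is one attempt and no reset: what is moved stays moved. The work goes in short steps, Python scripts to look and compute and a tool call to move; the robot and the scene stay as the last step left them, time stands still between calls to the robot, and variables do not carry over. Pictures are saved under pics/ and viewed, about 8 in all and at most 12, crops included, and the job is handed in when it is done.

Besides the shell and the picture viewer there is one more tool, called after "Call:" in YAML: its name, and indented under it one key for each argument. move_arm: Moves the arm, as the interface text tells. Its arguments: {"type":"object","properties":{"commands":{"type":"array"},"jaw":{"type":"number"}},"required":["commands"]}

```bash
mkdir -p pics; ls; cat > h.py <<'E'
import numpy as np, cv2
from scipy.spatial.transform import Rotation as R
from plant import get_obs, snapshot, calibration, close_job, ctrl
def pose(o=None):
    o=o or get_obs(); T=np.eye(4); T[:3,:3]=R.from_euler('xyz',o['orientation'],degrees=True).as_matrix(); T[:3,3]=o['tool_pos']; return T
def camT(name,Tt=None):
    c=calibration(name); return c, (c['T'] if name!='wrist' else Tt@c['tool_from_camera'])
def ray(name,uv,Tt=None):
    c,T=camT(name,Tt); T=np.array(T); uv=np.atleast_2d(np.float64(uv))
    p=cv2.undistortPoints(uv.reshape(-1,1,2),np.array(c['mtx']),np.array([c['k1'],0,0,0.])).reshape(-1,2)
    d=np.c_[p[:,0],-p[:,1],-np.ones(len(p))]
    return T[:3,3], d@T[:3,:3].T
def onz(name,uv,z,Tt=None):
    o,d=ray(name,uv,Tt); return o+d*((z-o[2])/d[:,2])[:,None]
def cloud(name,depth,Tt=None):
    v,u=np.mgrid[:480,:640]; o,d=ray(name,np.c_[u.ravel(),v.ravel()],Tt)
    return (o+d*depth.ravel()[:,None]).reshape(480,640,3)
E
python3 - <<'E'
from h import *
o=get_obs();print(o)
for n in ['scene','top','wrist']:
    im,d=snapshot(n); cv2.imwrite(f'pics/{n}0.png',im[...,::-1]); np.savez(f'{n}0.npz',im=im,d=d)
    c,T=camT(n,pose(o)); print(n,np.round(T,3).tolist(),np.round(c['mtx'],1).tolist(),c['k1'])
E
```

```text
pics
{'clock': 0.0, 'joint_pos': array([-5.82072104e+01,  2.05905871e+01,  6.32138388e-01, -2.16869699e-02,
       -7.01357641e+01, -1.65082882e+01]), 'qvel': array([ 0.01987692, -0.0157386 ,  0.02398404,  0.04554293, -0.07300759,
        0.03583044]), 'tau': array([-1.43106317e-03, -5.82722855e+01,  2.93056816e+01,  6.99755833e+00,
        6.80639219e-03, -8.02030740e-05]), 'tool_pos': array([ 0.17778148, -0.65058912,  0.19681495]), 'orientation': array([  4.29977907,  89.90360584, 109.57689465]), 'force': array([0.32824552, 0.12799802, 0.70284184]), 'moment': array([-0.01765612,  0.00883351,  0.01240776]), 'opening': 0.08750193823548566}
scene [[0.727, -0.391, 0.564, 1.15], [0.686, 0.432, -0.585, -0.708], [-0.015, 0.813, 0.583, 0.723], [0.0, 0.0, 0.0, 1.0]] [[496.6, 0.0, 325.6], [0.0, 496.6, 236.9], [0.0, 0.0, 1.0]] -0.03661607800440049
top [[0.007, 0.994, -0.105, 0.476], [-1.0, 0.008, 0.003, -0.088], [0.004, 0.105, 0.994, 1.02], [0.0, 0.0, 0.0, 1.0]] [[548.0, 0.0, 324.6], [0.0, 548.0, 242.6], [0.0, 0.0, 1.0]] -0.14139051036657035
wrist [[-0.263, -0.933, -0.246, 0.112], [0.965, -0.254, -0.068, -0.668], [0.001, -0.255, 0.967, 0.385], [0.0, 0.0, 0.0, 1.0]] [[409.6, 0.0, 315.0], [0.0, 409.6, 237.8], [0.0, 0.0, 1.0]] 0.02743730226700582
```

View pics/scene0.png

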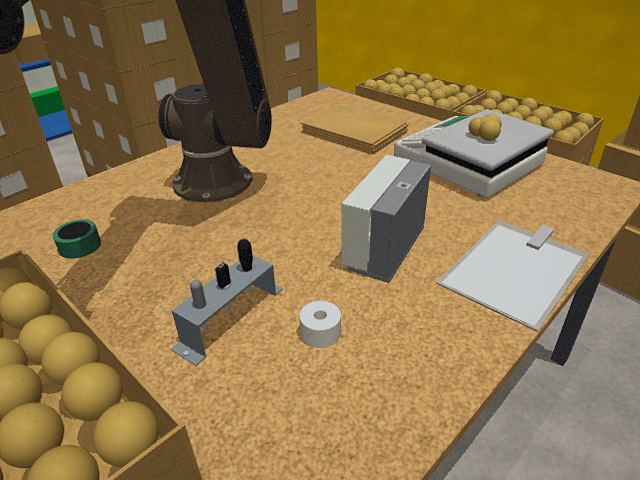

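View pics/top0.png

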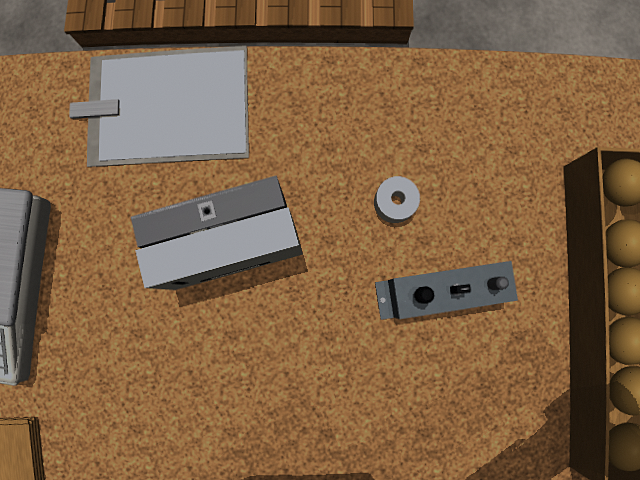

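Scene and top views show the rack with the key in the middle hole: black flat grip at top-view pixel (460,288), screwdriver (424,295), nut driver (498,283). The keyhole plate is at (207,211), the cover faces the robot, and the label roll is at (398,198).

```bash
python3 - <<'E'
from h import *
z=np.load('top0.npz');im,d=z['im'],z['d'];P=cloud('top',d)
def rect(m,name):
    m=cv2.morphologyEx(m.astype(np.uint8),cv2.MORPH_OPEN,np.ones((3,3)))
    n,l,s,c=cv2.connectedComponentsWithStats(m); k=1+np.argmax(s[1:,4]); m=l==k
    q=P[m]; r=cv2.minAreaRect(q[:,:2].astype(np.float32)*1000); print(name,np.round(np.median(q[:,2]),4),r,m.sum()); return m
H=P[...,2]
v,u=np.mgrid[:480,:640]
rect((abs(H-.18)<.008)&(u>110)&(u<320)&(v>160)&(v<300),'disp top')
hs=im.astype(int); g=hs.mean(2)
rect((abs(H-.18)<.008)&(u>110)&(u<320)&(v>160)&(v<300)&(g<140),'header')
rect((abs(H-.085)<.008)&(u>360)&(u<530)&(v>240)&(v<340),'rack')
# keyhole: dark centroid in plate
m=(g<60)&(u>200)&(u<214)&(v>204)&(v<219); print('hole px',u[m].mean(),v[m].mean(),m.sum()); print(onz('top',[u[m].mean(),v[m].mean()],.18))
m=(g>150)&(u>190)&(u<224)&(v>195)&(v<224); mm=cv2.minAreaRect(np.c_[u[m],v[m]].astype(np.float32));print('plate',mm, onz('top',mm[0],.18))
# tools
for nm,(a,b) in dict(key=(446,476),nut=(484,514),scr=(408,440)).items():
    m=(H>.09)&(H<.17)&(u>a)&(u<b)&(v>265)&(v<315); q=P[m]; hi=np.percentile(q[:,2],98)
    t=q[q[:,2]>hi-.008]; print(nm,m.sum(),hi,t.mean(0),cv2.minAreaRect((t[:,:2]*1000).astype(np.float32)))
z=np.load('scene0.npz');im,d=z['im'],z['d'];P=cloud('scene',d)
H=P[...,2]
rect((abs(H-.085)<.006)&(u>165)&(u<285)&(v>240)&(v<350),'rack s')
rect((abs(H-.18)<.006)&(u>330)&(u<440)&(v>140)&(v<230),'disp s')
c=im[160:260,160:290]; c2=im[165:215,370:440]
cc=np.hstack([cv2.resize(c,(520,400),interpolation=2),cv2.resize(c2,(280,200),interpolation=2).repeat(1,0)[:400] if 0 else np.pad(cv2.resize(c2,(280,200),interpolation=2),((0,200),(0,0),(0,0)))])
cv2.imwrite('pics/crop1.png',cc[...,::-1])
E
```

```text
disp top 0.1797 ((582.0701293945312, 86.044921875), (116.86444091796875, 250.76287841796875), 16.32215118408203) 11214
header 0.1797 ((613.648681640625, 95.41546630859375), (51.05476379394531, 241.23641967773438), 16.24611473083496) 4554
rack 0.0846 ((495.9940490722656, -318.1549987792969), (70.6306381225586, 211.6912841796875), 8.72551155090332) 4197
hole px 206.42857142857142 210.22857142857143 35
[[0.61429334 0.09436562 0.18      ]]
plate ((205.67649841308594, 208.20591735839844), (21.585670471191406, 14.309601783752441), 75.96376037597656) [[0.61748866 0.09566434 0.18      ]]
key 171 0.14671856442298903 [ 0.49556222 -0.31641863  0.1454754 ] ((495.89019775390625, -316.1883850097656), (1.6058741807937622, 10.303170204162598), 2.215458631515503)
nut 224 0.1444466435347644 [ 0.50604672 -0.37993809  0.1409936 ] ((506.0158386230469, -381.1924743652344), (21.070632934570312, 18.075706481933594), 89.9709701538086)
scr 271 0.1565869927650913 [ 0.48589873 -0.25210156  0.15336078] ((485.36578369140625, -253.16262817382812), (22.230602264404297, 21.741003036499023), 56.76144790649414)
rack s 0.0852 ((498.4769287109375, -320.17095947265625), (73.20662689208984, 211.0292510986328), 8.950108528137207) 2239
disp s 0.1804 ((584.6463623046875, 81.16411590576172), (117.39603424072266, 253.13304138183594), 15.929464340209961) 2993
```

View pics/crop1.png

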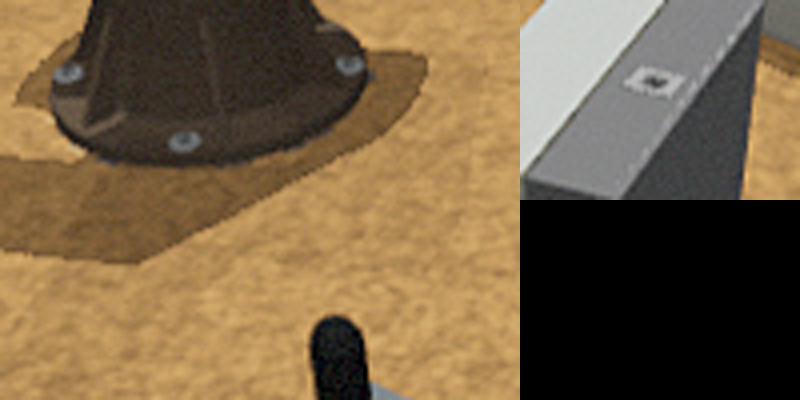

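The crop missed the rack and shows only the base and the keyhole plate, but the numbers agree: rack 70.6×211.7 mm at z 0.0846, dispenser 116.9×250.8 mm at z 0.1797, and two estimates of the keyhole about 1 mm apart. Next I'll move above the key.

```bash
cat >> h.py <<'E'
def plan(p,jaw=None):
    """spin first (rad), then shift (cm) in the turned tool axes"""
    T=pose(); Rt=T[:3,:3]; s=0.
    if jaw is not None:
        z=Rt[:,2]; cur=np.degrees(np.arctan2(z[1],z[0])); dd=(jaw-cur+90)%180-90  # world yaw change
        s=-np.radians(dd)  # tool x is down
        Rt=Rt@R.from_rotvec([s,0,0]).as_matrix()
    d=Rt.T@(np.array(p)-T[:3,3])*100
    print('at',np.round(T[:3,3],4),'jaw yaw',np.round(np.degrees(np.arctan2(T[1,2],T[0,2])),2),'down',np.round(T[:3,0],4),'spin',round(s,4),'shift cm',np.round(d,2), 'tool y,z world after',np.round(Rt[:,1],3),np.round(Rt[:,2],3))
E
python3 - <<'E'
from h import *
plan([.496,-.318,.27],8.7)
plan([.44,-.318,.27],8.7)
o=get_obs();print(o['joint_pos'],calibration('wrist')['tool_from_camera'])
E
```

```text
at [ 0.1778 -0.6507  0.1971] jaw yaw 105.28 down [-4.0e-04  1.2e-03 -1.0e+00] spin -1.4559 shift cm [ -7.27 -28.09 -36.48] tool y,z world after [ 0.151 -0.988 -0.001] [-0.988 -0.151  0.   ]
at [ 0.1778 -0.6507  0.1971] jaw yaw 105.28 down [-4.0e-04  1.2e-03 -1.0e+00] spin -1.4559 shift cm [ -7.27 -28.93 -30.94] tool y,z world after [ 0.151 -0.988 -0.001] [-0.988 -0.151  0.   ]
[-5.82047655e+01  2.05791236e+01  6.47034163e-01 -1.44324534e-02
 -7.01371745e+01 -1.65066255e+01] [[ 4.73323722e-04  2.55505648e-01 -9.66807447e-01 -1.87951508e-01]
 [-2.52946116e-04  9.66807555e-01  2.55505553e-01  6.81720944e-02]
 [ 9.99999856e-01  1.23613350e-04  5.22242112e-04  5.65824830e-04]
 [ 0.00000000e+00  0.00000000e+00  0.00000000e+00  1.00000000e+00]]
```

Call:
move_arm:
  commands:
    - [[-2.4,0,0,-0.146],[-2.4,0,0,-0.146],[-2.4,0,0,-0.146],[0,0,0,-0.146],[0,0,0,-0.146],[0,0,0,-0.146],[0,0,0,-0.146],[0,0,0,-0.146]]

```text
clock: 0.95
tool_pos: [0.1779, -0.6509, 0.2694]
orientation: [-63.4, 90.0, 109.1]
force: [-0.5, -0.2, -0.1]
opening: 0.0878
```

Call:
move_arm:
  commands:
    - [[0,0,0,-0.146],[0,0,0,-0.146],[0,-2.8,-3.6,0],[0,-2.8,-3.6,0],[0,-2.8,-3.6,0],[0,-2.8,-3.6,0],[0,-2.8,-3.6,0],[0,-2.8,-3.6,0]]

```text
clock: 1.75
tool_pos: [0.3661, -0.45, 0.2697]
orientation: [-110.3, 90.0, 78.6]
force: [0.2, -0.1, 0.3]
opening: 0.0877
```

Call:
move_arm:
  commands:
    - [[0,-2.8,-3.6,0],[0,-2.8,-3.6,0],[0,-2.8,-3.6,0],[0,-2.8,-3.6,0],[0,0,0,0],[0,0,0,0]]

```text
clock: 2.35
tool_pos: [0.4906, -0.3175, 0.2694]
orientation: [-27.3, 90.0, 161.8]
force: [-0.1, -0.7, -0.9]
opening: 0.0873
```

```bash
python3 - <<'E'
from h import *
plan([.496,-.318,.27],8.7)
T=pose();im,d=snapshot('wrist');cv2.imwrite('pics/w1.png',im[...,::-1]);np.savez('w1.npz',im=im,d=d,T=T)
E
```

```text
at [ 0.4906 -0.3175  0.2694] jaw yaw -170.93 down [-8.e-04  3.e-04 -1.e+00] spin 0.0065 shift cm [-0.06  0.13 -0.53] tool y,z world after [ 0.151 -0.988 -0.   ] [-0.988 -0.151  0.001]
```

View pics/w1.png

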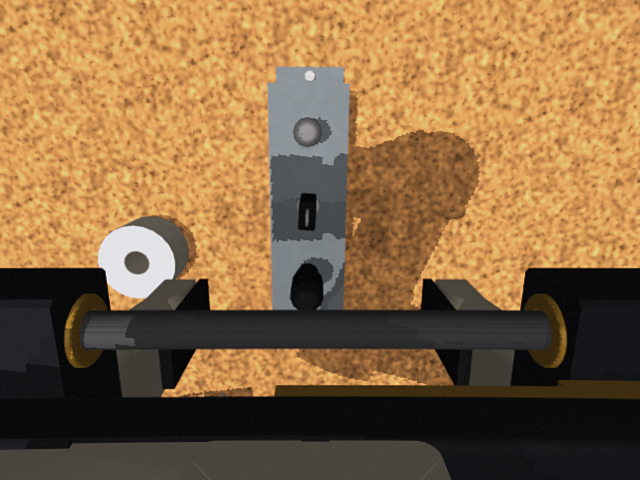

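The wrist view shows the key's flat grip with its wire ring at (308,212), between the nut driver (308,131) and the screwdriver (307,288). Its yaw is within a few degrees of the jaws.

```bash
python3 - <<'E'
from h import *
z=np.load('w1.npz');im,d,T=z['im'],z['d'],z['T'];P=cloud('wrist',d,T);H=P[...,2];v,u=np.mgrid[:480,:640]
w=(u>285)&(u<335)&(v>175)&(v<245)
for lo,hi in [(.128,.142),(.142,.16),(.095,.128)]:
    m=w&(H>lo)&(H<hi);q=P[m]; print(lo,m.sum(),q.mean(0) if m.any() else '',cv2.minAreaRect((q[:,:2]*1000).astype(np.float32)) if m.sum()>3 else '')
m=w&(abs(im.astype(int).mean(2))<40);r=cv2.minAreaRect(np.c_[u[m],v[m]].astype(np.float32));print(r,cv2.boxPoints(r).tolist())
m=w&(im.mean(2)<40);b=cv2.boxPoints(cv2.minAreaRect(np.c_[u[m],v[m]].astype(np.float32)));print(onz('wrist',b,.135,T))
m=(abs(H-.085)<.006)&(u>255)&(u<360)&(v>60)&(v<310);print('rack yaw',cv2.minAreaRect((P[m][:,:2]*1000).astype(np.float32)))
m=(H>.13)&(H<.16)&(u>285)&(u<335)&(v>100)&(v<160);print('nut',P[m].mean(0))
print(repr(im[200:225:4,298:320:2].mean(2).astype(int)))
E
```

```text
0.128 464 [ 0.49730072 -0.31913915  0.13558969] ((497.0636291503906, -318.2930908203125), (13.657297134399414, 23.896717071533203), 8.750265121459961)
0.142 50 [ 0.49732462 -0.31892998  0.14650011] ((497.24261474609375, -318.25390625), (1.6476821899414062, 12.804834365844727), 8.954184532165527)
0.095 100 [ 0.49837693 -0.32978719  0.11325428] ((498.5504455566406, -329.41070556640625), (13.340597152709961, 1.635486364364624), 7.683927536010742)
((307.106201171875, 211.40711975097656), (17.02886390686035, 36.585453033447266), 3.814074993133545) [[297.393798828125, 229.09295654296875], [299.82745361328125, 192.58853149414062], [316.818603515625, 193.72128295898438], [314.38494873046875, 230.2257080078125]]
[[ 0.50335202 -0.30553818  0.135     ]
 [ 0.50579946 -0.33520059  0.135     ]
 [ 0.49239239 -0.33642711  0.135     ]
 [ 0.48962482 -0.30676985  0.135     ]]
rack yaw ((497.5880432128906, -317.90667724609375), (71.10380554199219, 209.25234985351562), 8.573954582214355)
nut [ 0.50722934 -0.38205591  0.14200602]
array([[ 89,  22,   0,   4,   7,   4,   6,   0,   3,  77,  88],
       [ 92,   9,  13,  12,  16,  11,  12,  16,   9,  81, 110],
       [ 82,   7,  14,  15,  26,  22,  12,  14,   9,  78, 100],
       [ 54,  11,   8,  14,  81,  70,  11,  13,   8,  66,  76],
       [ 52,   6,   8,  16, 112,  72,   9,  15,   9,  59,  72],
       [ 38,   9,  11,  15, 106,  76,   9,  14,   9,  64,  72],
       [ 38,  13,  13,  18,  93,  40,  10,   8,  15,  74,  71]])
```

```bash
python3 - <<'E'
from h import *
plan([.497,-.3183,.094],8.75)
E
```

```text
at [ 0.49   -0.3183  0.2695] jaw yaw -171.01 down [-7.e-04  2.e-04 -1.e+00] spin 0.0042 shift cm [17.55  0.11 -0.71] tool y,z world after [ 0.152 -0.988 -0.   ] [-0.988 -0.152  0.001]
```

Call:
move_arm:
  commands:
    - [[0,0.1,-0.7,0.004],[3,0,0,0],[4,0,0,0],[4,0,0,0],[2.5,0,0,0],[1.5,0,0,0],[0,0,0,0]]
  jaw: 5

```text
clock: 3.1
tool_pos: [0.4951, -0.319, 0.1173]
orientation: [-28.0, 89.7, 160.6]
force: [0.1, 0.1, 0.9]
opening: 0.0502
```

```bash
python3 - <<'E'
from h import *
for i in range(3): plan([.497,-.3183,.094],8.75)
T=pose();im,d=snapshot('wrist');cv2.imwrite('pics/w2.png',im[...,::-1])
E
```

```text
at [ 0.4951 -0.319   0.1173] jaw yaw -171.42 down [-0.0043  0.0015 -1.    ] spin -0.003 shift cm [ 2.33 -0.03 -0.21] tool y,z world after [ 0.152 -0.988 -0.002] [-0.988 -0.152  0.004]
at [ 0.4951 -0.319   0.1173] jaw yaw -171.42 down [-0.0043  0.0015 -1.    ] spin -0.003 shift cm [ 2.33 -0.03 -0.21] tool y,z world after [ 0.152 -0.988 -0.002] [-0.988 -0.152  0.004]
at [ 0.4951 -0.319   0.1173] jaw yaw -171.42 down [-0.0043  0.0015 -1.    ] spin -0.003 shift cm [ 2.33 -0.03 -0.21] tool y,z world after [ 0.152 -0.988 -0.002] [-0.988 -0.152  0.004]
```

View pics/w2.png

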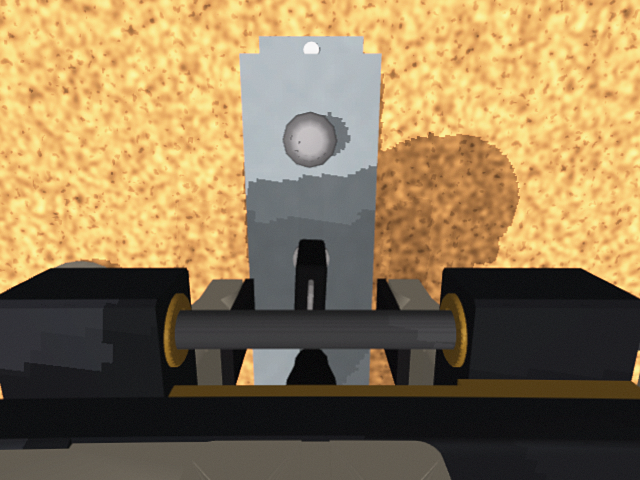

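The wrist view shows the key grip (310,275) centred between the open fingers.

Call:
move_arm:
  commands:
    - [[0,0,0,0]]

```text
clock: 3.25
tool_pos: [0.4976, -0.3194, 0.1208]
orientation: [139.7, 89.9, -31.6]
force: [0.4, -0.7, -0.4]
opening: 0.0497
```

```bash
python3 - <<'E'
from h import *
plan([.497,-.3183,.094],8.75)
E
```

```text
at [ 0.4976 -0.3194  0.1208] jaw yaw -171.34 down [ 1.2e-03 -7.0e-04 -1.0e+00] spin -0.0016 shift cm [ 2.68 -0.12  0.04] tool y,z world after [ 0.152 -0.988  0.001] [-0.988 -0.152 -0.001]
```

Settled. Lower and grip.

Call:
move_arm:
  commands:
    - [[1.3,-0.1,0,0],[1.3,0,0,0],[0,0,0,0],[0,0,0,0]]

```text
clock: 3.65
tool_pos: [0.4967, -0.3174, 0.0934]
orientation: [-15.0, 89.9, 173.7]
force: [0.0, -0.8, 0.5]
opening: 0.0499
```

Call:
move_arm:
  commands:
    - [[0,0,0,0],[0,0,0,0],[0,0,0,0],[0,0,0,0],[0,0,0,0],[0,0,0,0]]
  jaw: 0.8

```text
clock: 4.25
tool_pos: [0.497, -0.3175, 0.0939]
orientation: [149.4, 90.0, -21.8]
force: [-0.1, -0.3, 0.3]
opening: 0.0141
```

```bash
python3 - <<'E'
from h import *
plan([.497,-.3183,.094],8.75);print(get_obs())
E
```

```text
at [ 0.497  -0.3175  0.0939] jaw yaw -171.29 down [ 1.e-04 -1.e-04 -1.e+00] spin -0.0007 shift cm [-0.01  0.08  0.01] tool y,z world after [ 0.152 -0.988  0.   ] [-0.988 -0.152 -0.   ]
{'clock': 4.25, 'joint_pos': array([-1.35906176e+01,  1.75978424e+01, -1.82546919e+01,  1.55351120e-03,
       -5.41387909e+01,  2.23005706e+01]), 'qvel': array([ 0.09637479,  0.03612938,  0.01970628, -0.07250356,  0.06306862,
        0.12753236]), 'tau': array([-1.08492267e-01, -4.98557496e+01,  2.51691699e+01,  5.99502504e+00,
        1.35344365e-01,  5.61628331e-04]), 'tool_pos': array([ 0.49702118, -0.31749033,  0.09387855]), 'orientation': array([149.44048766,  89.99123433, -21.84864935]), 'force': array([-0.05157535, -0.26055897,  0.33504824]), 'moment': array([0.15805461, 0.14685467, 0.04926026]), 'opening': 0.01412008045353681}
```

Call:
move_arm:
  commands:
    - [[-1.5,0,0,0],[-2.5,0,0,0],[-3,0,0,0],[-3,0,0,0],[-3.5,0,0,0],[-3.5,0,0,0],[-3,0,0,0],[0,0,0,0]]

```text
clock: 5.05
tool_pos: [0.4987, -0.3186, 0.2988]
orientation: [146.0, 89.6, -25.3]
force: [-0.2, 0.0, -0.6]
opening: 0.0136
```

Call:
move_arm:
  commands:
    - [[0,-2,-1,0],[0,-3.8,-1.7,0],[0,-4,-1.9,0],[0,-4,-1.9,0],[0,-4,-1.9,0],[0,-4,-1.9,0],[0,-4,-1.9,0],[0,-4,-1.9,0]]

```text
clock: 5.85
tool_pos: [0.5911, 0.0003, 0.2933]
orientation: [-12.0, 90.0, 176.7]
force: [0.1, 0.4, -0.6]
opening: 0.0137
```

Call:
move_arm:
  commands:
    - [[0,-4,-1.9,0],[0,-3,-1.2,0],[0,-2.1,-0.7,0],[0,0,0,0],[0,0,0,0],[0,0,0,0],[0,0,0,0]]

```text
clock: 6.55
tool_pos: [0.6149, 0.0932, 0.2939]
orientation: [-159.6, 90.0, 29.0]
force: [-0.6, 0.1, 0.1]
opening: 0.0135
```

```bash
python3 - <<'E'
from h import *
plan([.6143,.0952,.294],8.75);print(get_obs()['opening'])
T=pose()
ims={}
for n in ['scene','top','wrist']:
    im,d=snapshot(n);np.savez(n+'3.npz',im=im,d=d,T=T);ims[n]=im
c=lambda im,a,b,w,h:cv2.resize(im[b:b+h,a:a+w],None,fx=4,fy=4,interpolation=2)
s=c(ims['scene'],355,115,100,125); t=c(ims['wrist'],260,150,100,125)
cv2.imwrite('pics/c3.png',np.hstack([s,t])[...,::-1])
E
```

```text
at [0.6149 0.0932 0.2939] jaw yaw -171.35 down [ 1.e-04  1.e-04 -1.e+00] spin -0.0018 shift cm [-0.01 -0.21  0.02] tool y,z world after [ 0.152 -0.988 -0.   ] [-0.988 -0.152 -0.   ]
0.01345274578630364
```

View pics/c3.png

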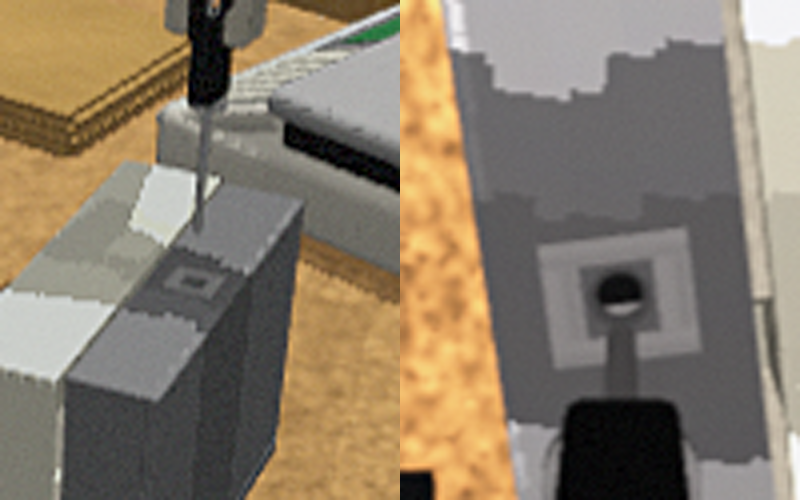

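The left half (scene view) shows the key hanging upright, its tip about (405,172) and the keyhole about (402.5,186). The right half (wrist view) shows the hole at (315,222.5) just ahead of the tip. Now to compute the relative offset.

```bash
python3 - <<'E'
from h import *
f=lambda n:(np.load(n+'3.npz')['im'].mean(2),np.load(n+'3.npz')['T'])
g,T=f('scene'); v,u=np.mgrid[:480,:640]
# plate centroid scene
print(g[180:192,395:411].astype(int)); print(g[160:177,398:412].astype(int))
g,Tw=f('wrist');
m=(g<45)&(u>305)&(u<325)&(v>214)&(v<224);print('w hole',u[m].mean(),v[m].mean(),m.sum())
print(g[212:250:1,304:326].astype(int))
zt=.2099
print('scene tip',onz('scene',[404.8,172],zt),'scene hole',onz('scene',[402.5,185.6],.18))
print('wrist hole',onz('wrist',[315,222.5],.18,Tw),'tip',onz('wrist',[315.3,233.5],zt,Tw))
print('tcp',Tw[:3,3])
E
```

```text
[[ 82  78  77  81  78  77  76  75  78  79  83  74  72  74  61 110]
 [ 70  76  75  73  84  90  79  77  73  71  76  71  76  78  77 110]
 [ 76  75  78  85 106 111 102 102  96  90  89  83  72  76  75  71]
 [ 77  76  85 103 113 112 100 101 104 104 105 103  96  90  89  77]
 [ 75  81 102 110 112 106  78  75  83  89  91  98 109 101 107 106]
 [ 81 103 111 113 111  83  69  62  66  64  56  76 103 110 119 101]
 [ 75 102 105 108 112  96  92  85  69  65  65  99 110 110 105  76]
 [ 76  83  78  88  94  95  99 102  98  99  97 112 109 109  84  78]
 [ 82  83  80  82  85  87  88  90  95  93 104 103 113  91  70  78]
 [ 94  93  89  90  89  89  80  79  85  81  81  90  99  70  75  73]
 [ 83  86  88  85  86  87  84  91  88  91  79  71  75  78  81  80]
 [ 89  88  88  89  92  86  90  90  91  89  87  86  80  74  80  83]]
[[203 203 204 202 207 221  87  79 136 219 218 197  79 110]
 [202 202 201 204 208 220  59  79 151 219 193 115 105 120]
 [205 201 203 203 208 221  62  82 172 211 134 105 123 127]
 [203 203 204 204 209 206  69  87 192 160  96 118 124 125]
 [201 205 202 202 211 178  67  86 160  94 119 124 122 123]

[... 3813 characters left out ...]
90  85  89]
 [ 88  88  90  88  89  89  85  73  67  69  68  68  66  65  64  77  90  91
   86  86  87  89]
 [ 90  90  90  90  88  90  85  75  66  68  68  69  66  67  63  77  89  89
   88  87  87  87]
 [ 91  92  89  89  92  92  85  75  67  70  68  69  70  66  67  78  89  89
   87  90  88  88]
 [ 90  92  92  93  92  91  84  78  70  68  70  71  67  69  68  78  92  91
   90  89  89  91]
 [ 80  62  60  62  61  64  60  55  48  49  50  49  50  49  44  54  62  64
   65  62  64  70]]
scene tip [[0.61405366 0.09699866 0.2099    ]] scene hole [[0.61597561 0.08970678 0.18      ]]
wrist hole [[0.61525207 0.09296314 0.18      ]] tip [[0.61488932 0.09393049 0.2099    ]]
tcp [0.61486084 0.09316925 0.29388312]
```

Call:
move_arm:
  commands:
    - [[1,-0.1,0,0],[1,0,0,0],[0.5,0,0,0],[0,0,0,0],[0,0,0,0],[0,0,0,0]]

```text
clock: 7.3
tool_pos: [0.6151, 0.0952, 0.2691]
orientation: [-179.6, 90.0, 9.1]
force: [0.1, 0.1, 0.2]
opening: 0.0136
```

```bash
python3 - <<'E'
from h import *
plan([.6143,.0944,.264],8.75);print(get_obs()['force'],get_obs()['moment'])
T=pose()
ims={}
for n in ['scene','top','wrist']:
    im,d=snapshot(n);np.savez(n+'4.npz',im=im,d=d,T=T);ims[n]=im
c=lambda im,a,b,w,h:cv2.resize(im[b:b+h,a:a+w],None,fx=8,fy=8,interpolation=2)
s=c(ims['scene'],380,145,50,62); t=c(ims['wrist'],290,190,50,62)
cv2.imwrite('pics/c4.png',np.hstack([s,t])[...,::-1])
E
```

```text
at [0.6151 0.0952 0.2691] jaw yaw -171.28 down [ 6.e-04  1.e-04 -1.e+00] spin -0.0006 shift cm [0.51 0.07 0.09] tool y,z world after [ 0.152 -0.988 -0.   ] [-0.988 -0.152 -0.001]
[0.07156969 0.05992652 0.19402735] [0.02302877 0.12568644 0.00411797]
```

View pics/c4.png

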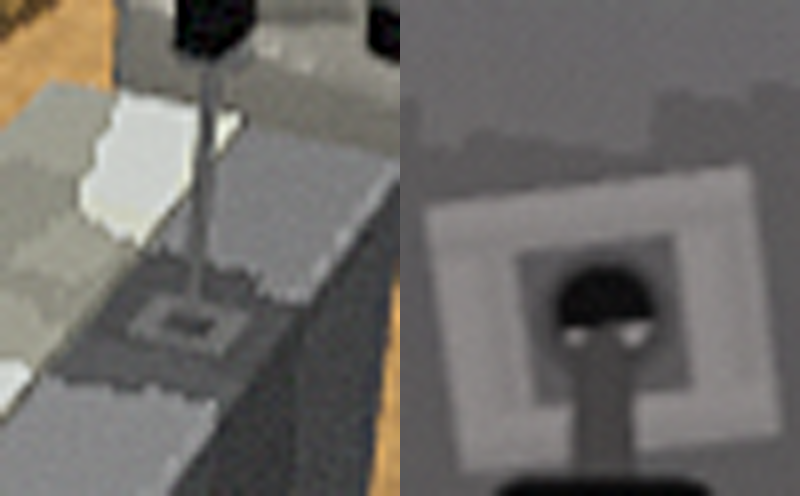

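The scene crop (left) shows the tip at (404.6,182.2), just above the keyhole at (403.8,185.4). The wrist crop (right) shows the rod end at about (315.6,231.5), partly over the hole centred at (315.6,229).

```bash
python3 - <<'E'
from h import *
T=np.load('wrist4.npz')['T']; tcp=T[:3,3]
for zt in (.184,.1855): print('tip',zt,'wrist',onz('wrist',[315.6,231.5],zt,T).round(4),'scene',onz('scene',[404.6,182.2],zt).round(4))
print('hole wrist',onz('wrist',[315.6,229],.18,T).round(4),'scene',onz('scene',[403.8,185.4],.18).round(4), tcp)
g=np.load('scene4.npz')['im'].mean(2); w=np.load('wrist4.npz')['im'].mean(2)
print(g[176:190,396:413].astype(int)); print(w[220:244,306:326].astype(int))
# plate centre in wrist: bright square outline
v,u=np.mgrid[:480,:640]
m=(w>100)&(u>290)&(u<340)&(v>205)&(v<252)
r=cv2.minAreaRect(np.c_[u[m],v[m]].astype(np.float32));print(r)
E
```

```text
tip 0.184 wrist [[0.6151 0.0948 0.184 ]] scene [[0.6144 0.0991 0.184 ]]
tip 0.1855 wrist [[0.6152 0.0945 0.1855]] scene [[0.6159 0.0968 0.1855]]
hole wrist [[0.6153 0.094  0.18  ]] scene [[0.6176 0.0923 0.18  ]] [0.61510119 0.09521205 0.26911989]
[[134  96  96 106  73 107 107  98  86  99 129 128 123 125 124 123 121]
 [119  95  70  72  72  68  75  89  93  90 109 133 131 129 129 126 126]
 [ 95  80  78  77  81  82  75  72  94  76  74 110 106 101 104 134 124]
 [ 78  77  79  80  80  80  74  79  95  76  74  73  74  73  66 103 100]
 [ 78  76  72  76  74  76  75  83  96  69  77  81  79  75  82  70 108]
 [ 79  80  82  86  89  83  77  91  96  69  74  76  80  82  77  70 113]
 [ 77  74  83 106 112 105 105  96 101  83  78  74  85  76  72  75  73]
 [ 77  82 103 112 117 102  98  97  97 106 104  95  90  90  77  80  75]
 [ 75 104 110 112 104  77  78  84  88  99  99 107 104 110 108  85  74]
 [102 114 112 106  84  69  66  68  66  60  71 108 110 113 100  82  78]
 [103  98 114 111  95  91  85  70  66  61 101 107 114 108  82  75  74]
 [ 83  81  94  95  96 101 101  92 103  96 107 108 108  85  73  77  84]
 
[... 1583 characters left out ...]
87]
 [110  87  87  90  87  76  62  66  68  69  64  65  66  75  86  88  86  87
   86  88]
 [112  89  84  87  87  76  65  68  69  68  69  63  64  78  88  85  89  92
   97 101]
 [115  92  87  88  88  76  64  66  68  67  69  65  67  96 117 123 124 125
  126 126]
 [118 104 102 101 106  92  67  65  68  68  67  64  72 109 137 139 138 137
  140 136]
 [129 129 130 128 129 103  66  64  67  67  68  63  73 114 136 138 136 136
  135 134]
 [135 137 137 139 134  99  64  65  69  66  65  66  72 109 136 133 134 131
  132 132]
 [136 136 135 137 125  96  64  65  69  69  68  66  66 104 132 131 129 130
  130 129]]
((314.5116882324219, 225.2678680419922), (43.21329116821289, 41.761390686035156), 83.41805267333984)
```

Call:
move_arm:
  commands:
    - [[0,0.05,0,0],[0.3,0,0,0],[0.2,0,0,0],[0.1,0,0,0],[0.1,0,0,0],[0,0,0,0]]

```text
clock: 8.05
tool_pos: [0.6149, 0.0946, 0.2616]
orientation: [11.9, 90.0, -159.4]
force: [-0.3, 0.0, -0.6]
opening: 0.0135
```

Call:
move_arm:
  commands:
    - [[0.1,0,0,0],[0.1,0,0,0],[0,0,0,0]]

```text
clock: 8.35
tool_pos: [0.6149, 0.0946, 0.2596]
orientation: [3.4, 90.0, -167.9]
force: [0.6, -0.2, -0.5]
opening: 0.0137
```

Call:
move_arm:
  commands:
    - [[0.1,0,0,0],[0.1,0,0,0],[0,0,0,0]]

```text
clock: 8.65
tool_pos: [0.6148, 0.0946, 0.2576]
orientation: [-4.5, 90.0, -175.8]
force: [-0.2, 0.1, -0.6]
opening: 0.0132
```

Tip is about 6 mm inside with no force. Continue down and feel for the catch.

Call:
move_arm:
  commands:
    - [[0.25,0,0,0],[0.25,0,0,0],[0.2,0,0,0],[0,0,0,0]]

```text
clock: 9.05
tool_pos: [0.6147, 0.0946, 0.2502]
orientation: [8.4, 90.0, -162.9]
force: [0.5, -0.1, -0.4]
opening: 0.0137
```

Call:
move_arm:
  commands:
    - [[0.1,0,0,0],[0.1,0,0,0],[0.1,0,0,0],[0,0,0,0]]

```text
clock: 9.45
tool_pos: [0.6149, 0.0946, 0.2476]
orientation: [10.5, 90.0, -160.8]
force: [-0.2, 0.9, -1.1]
opening: 0.0134
```

Call:
move_arm:
  commands:
    - [[0.1,0,0,0],[0.1,0,0,0],[0.1,0,0,0],[0,0,0,0]]

```text
clock: 9.85
tool_pos: [0.6148, 0.0946, 0.2446]
orientation: [8.6, 90.0, -162.7]
force: [-0.3, 0.4, 0.0]
opening: 0.0138
```

Call:
move_arm:
  commands:
    - [[0.1,0,0,0],[0.1,0,0,0],[0.1,0,0,0],[0,0,0,0]]

```text
clock: 10.25
tool_pos: [0.6149, 0.0946, 0.2416]
orientation: [3.3, 90.0, -168.0]
force: [-1.0, -0.1, -0.1]
opening: 0.0136
```

Call:
move_arm:
  commands:
    - [[0.1,0,0,0],[0.1,0,0,0],[0.1,0,0,0],[0,0,0,0]]

```text
clock: 10.65
tool_pos: [0.6149, 0.0946, 0.2386]
orientation: [10.7, 90.0, -160.6]
force: [0.2, 0.3, -0.3]
opening: 0.0138
```

Call:
move_arm:
  commands:
    - [[0.1,0,0,0],[0.1,0,0,0],[0.1,0,0,0],[0,0,0,0]]

```text
clock: 11.05
tool_pos: [0.6149, 0.0946, 0.2356]
orientation: [-3.6, 90.0, -174.9]
force: [0.1, 0.8, -0.4]
opening: 0.0134
```

Call:
move_arm:
  commands:
    - [[0.1,0,0,0],[0.1,0,0,0],[0.1,0,0,0],[0,0,0,0]]

```text
clock: 11.45
tool_pos: [0.6149, 0.0946, 0.2326]
orientation: [0.5, 90.0, -170.8]
force: [0.0, -0.3, -0.2]
opening: 0.0134
```

Call:
move_arm:
  commands:
    - [[0.1,0,0,0],[0.1,0,0,0],[0.1,0,0,0],[0,0,0,0]]

```text
clock: 11.85
tool_pos: [0.6148, 0.0946, 0.2296]
orientation: [3.1, 90.0, -168.2]
force: [-1.0, 0.4, -1.0]
opening: 0.0134
```

Call:
move_arm:
  commands:
    - [[0.1,0,0,0],[0.1,0,0,0],[0.1,0,0,0],[0,0,0,0]]

```text
clock: 12.25
tool_pos: [0.6148, 0.0946, 0.2265]
orientation: [10.5, 90.0, -160.8]
force: [0.2, -0.1, -0.3]
opening: 0.0135
```

Call:
move_arm:
  commands:
    - [[0.1,0,0,0],[0.1,0,0,0],[0,0,0,0]]

```text
clock: 12.55
tool_pos: [0.6153, 0.0946, 0.2253]
orientation: [172.4, 89.9, 1.1]
force: [-0.4, -0.1, 2.6]
opening: 0.0139
```

Call:
move_arm:
  commands:
    - [[0.1,0,0,0],[0.1,0,0,0],[0,0,0,0]]

```text
clock: 12.85
tool_pos: [0.6153, 0.0946, 0.2234]
orientation: [177.7, 89.9, 6.4]
force: [0.7, -0.1, 4.9]
opening: 0.0137
```

Catch reached at about 39 mm; 3 N and rising. Press on gently.

Call:
move_arm:
  commands:
    - [[0.1,0,0,0],[0.1,0,0,0],[0,0,0,0]]

```text
clock: 13.15
tool_pos: [0.6153, 0.0946, 0.2213]
orientation: [177.9, 89.9, 6.7]
force: [-1.0, 1.2, 5.4]
opening: 0.0134
```

Call:
move_arm:
  commands:
    - [[0.1,0,0,0],[0.05,0,0,0],[0,0,0,0]]

```text
clock: 13.45
tool_pos: [0.6152, 0.0947, 0.2196]
orientation: [-176.9, 90.0, 11.8]
force: [-0.6, -0.4, 4.3]
opening: 0.0137
```

```bash
cat > cov.py <<'E'
from h import *
im,d=snapshot('scene');P=cloud('scene',d)
a=np.radians(16.3);ex=np.array([np.cos(a),np.sin(a)]);ey=np.array([-ex[1],ex[0]])
q=(P[...,:2]-[.582,.086]);x=q@ex;y=q@ey;H=P[...,2]
for lo,hi in [(-.11,-.085),(-.085,-.055),(.055,.085)]:
    m=(y>lo)&(y<hi)&(H>.1)&(H<.2)&(x>-.3)&(x<.005)&(im.mean(2)>140)
    if m.any(): k=np.argmax(x[m]);print(lo,m.sum(),'rear x',np.percentile(x[m],[50,98]).round(3),'z',H[m].max().round(3))
print(get_obs()['force'],get_obs()['tool_pos']);import sys
if len(sys.argv)>1: cv2.imwrite(sys.argv[1],im[...,::-1])
E
python3 cov.py
```

```text
-0.11 146 rear x [-0.069 -0.041] z 0.191
-0.085 164 rear x [-0.069 -0.041] z 0.19
0.055 108 rear x [-0.07  -0.042] z 0.19
[ 0.01604201 -0.64077484  5.08212116] [0.61517241 0.09466799 0.21956488]
```

Cover is ajar (edge x about −41 mm, z 0.19, roughly 0.27 rad) at 4–5 N. Hold briefly, then withdraw and go back over the rack.

Call:
move_arm:
  commands:
    - [[0,0,0,0],[0,0,0,0],[-1,0,0,0],[-1.5,0,0,0],[-2,0,0,0],[-2,0,0,0],[-2,0,0,0],[-2,0,0,0]]

```text
clock: 14.3
tool_pos: [0.6142, 0.0946, 0.3246]
orientation: [-3.7, 89.9, -175.0]
force: [0.5, -0.1, -0.5]
opening: 0.0138
```

```bash
python3 cov.py; python3 -c "
from h import *
plan([.497,-.3175,.30],8.75)"
```

```text
-0.11 147 rear x [-0.068 -0.042] z 0.19
-0.085 158 rear x [-0.069 -0.041] z 0.191
0.055 106 rear x [-0.072 -0.044] z 0.19
[ 0.94901382 -0.20134593  3.41964275] [0.61561462 0.09451925 0.32851421]
at [0.6156 0.0945 0.3285] jaw yaw -171.29 down [ 3.1e-03  5.0e-04 -1.0e+00] spin -0.0006 shift cm [ 2.8  38.92 18.  ] tool y,z world after [ 0.152 -0.988  0.   ] [-0.988 -0.152 -0.003]
```

Call:
move_arm:
  commands:
    - [[0,2,0.9,0],[0,4,1.85,0],[0,4,1.85,0],[0,4,1.85,0],[0,4,1.85,0],[0,4,1.85,0],[0,4,1.85,0],[0,4,1.85,0]]

```text
clock: 15.15
tool_pos: [0.5217, -0.2245, 0.3238]
orientation: [-35.6, 89.9, 153.1]
force: [1.1, -0.3, -0.7]
opening: 0.0136
```

Call:
move_arm:
  commands:
    - [[0,4,1.85,0],[0,3,1.3,0],[0,1.95,0.9,0],[1.5,0,0,0],[2,0,0,0],[0,0,0,0],[0,0,0,0],[0,0,0,0]]

```text
clock: 15.95
tool_pos: [0.4972, -0.3176, 0.2903]
orientation: [135.4, 89.9, -35.9]
force: [-0.1, -0.0, -0.0]
opening: 0.0138
```

```bash
python3 - <<'E'
from h import *
plan([.497,-.3175,.179],8.75)
im,d=snapshot('wrist');t,_=snapshot('top');s,_=snapshot('scene')
c=lambda im,a,b,w,h:cv2.resize(im[b:b+h,a:a+w],(400,500),interpolation=2)
cv2.imwrite('pics/c5.png',np.hstack([c(im,270,130,100,125),c(s,170,195,100,125)])[...,::-1])
E
```

```text
at [ 0.4972 -0.3176  0.2903] jaw yaw -171.27 down [ 8.e-04 -6.e-04 -1.e+00] spin -0.0004 shift cm [11.13 -0.02  0.03] tool y,z world after [ 0.152 -0.988  0.001] [-0.988 -0.152 -0.001]
```

View pics/c5.png

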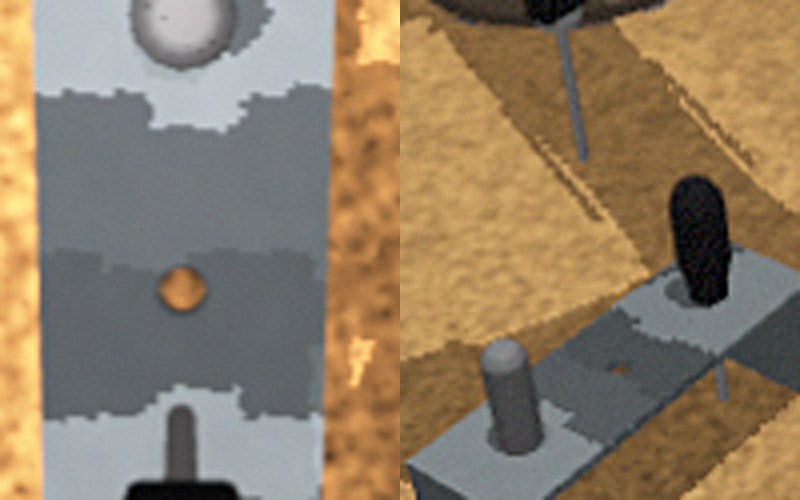

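The empty middle hole (wrist crop) lies in line with the key, and the scene crop shows the key hanging straight. The pose matches the grasp pose, so I'll lower it.

Call:
move_arm:
  commands:
    - [[3,0,0,0],[4,0,0,0],[3,0,0,0],[1.3,0,0,0],[0,0,0,0],[0,0,0,0],[0,0,0,0]]

```text
clock: 16.8
tool_pos: [0.4982, -0.318, 0.1783]
orientation: [148.2, 89.8, -23.1]
force: [-0.2, -0.1, -0.7]
opening: 0.0137
```

Call:
move_arm:
  commands:
    - [[0.3,0,0,0],[0.3,0,0,0],[0.3,0,0,0],[0.3,0,0,0],[0,0,0,0]]

```text
clock: 17.3
tool_pos: [0.4967, -0.3174, 0.1636]
orientation: [-29.9, 89.9, 158.8]
force: [-0.2, -0.6, -1.1]
opening: 0.0134
```

Call:
move_arm:
  commands:
    - [[1,0,0,0],[1.5,0,0,0],[1.5,0,0,0],[1.2,0,0,0],[0.8,0,0,0],[0.6,0,0,0],[0,0,0,0],[0,0,0,0]]

```text
clock: 18.1
tool_pos: [0.4973, -0.3176, 0.0986]
orientation: [134.7, 90.0, -36.6]
force: [-0.2, -0.4, -0.3]
opening: 0.0139
```

Call:
move_arm:
  commands:
    - [[0.1,0,0,0],[0.1,0,0,0],[0,0,0,0]]

```text
clock: 18.4
tool_pos: [0.4971, -0.3175, 0.0965]
orientation: [161.6, 90.0, -9.7]
force: [0.4, -0.6, -1.2]
opening: 0.0135
```

Call:
move_arm:
  commands:
    - [[0.1,0,0,0],[0.1,0,0,0],[0,0,0,0]]

```text
clock: 18.7
tool_pos: [0.4969, -0.3174, 0.0941]
orientation: [-29.2, 90.0, 159.5]
force: [-0.6, 0.3, -0.0]
opening: 0.0136
```

Call:
move_arm:
  commands:
    - [[0.05,0,0,0],[0,0,0,0]]

```text
clock: 18.9
tool_pos: [0.497, -0.3175, 0.0938]
orientation: [122.1, 90.0, -49.2]
force: [-1.1, 0.3, 0.4]
opening: 0.0136
```

Call:
move_arm:
  commands:
    - [[0,0,0,0],[0,0,0,0],[0,0,0,0],[0,0,0,0],[0,0,0,0]]
  jaw: 5

```text
clock: 19.4
tool_pos: [0.497, -0.3175, 0.0937]
orientation: [26.4, 90.0, -144.9]
force: [0.2, -0.4, 0.3]
opening: 0.047
```

Call:
move_arm:
  commands:
    - [[-1,0,0,0],[-2,0,0,0],[-3,0,0,0],[-4,0,0,0],[-4,0,0,0],[-4,0,0,0],[0,0,0,0],[0,0,0,0]]

```text
clock: 20.2
tool_pos: [0.4974, -0.3175, 0.2756]
orientation: [159.0, 89.8, -12.3]
force: [-0.4, -0.0, -0.2]
opening: 0.0499
```

```bash
python3 - <<'E'
from h import *
T=pose();im,d=snapshot('wrist');P=cloud('wrist',d,T);H=P[...,2];v,u=np.mgrid[:480,:640]
m=(np.hypot(P[...,0]-.497,P[...,1]+.318)<.025)&(H>.125)&(H<.142);q=P[m];print(q.mean(0),cv2.minAreaRect((q[:,:2]*1000).astype(np.float32)))
# fold target: point inside gap, dispenser yaw 16.3
a=np.radians(16.3);ex=np.array([np.cos(a),np.sin(a)]);ey=np.array([-ex[1],ex[0]]);c=np.array([.582,.086])
for x in (-.016,-.018): print(x,c+x*ex-.07*ey)
p=c-.016*ex-.07*ey
plan([*p,.26],16.3+90)
E
python3 cov.py
```

```text
[ 0.49748539 -0.31913953  0.13525293] ((497.2247009277344, -318.2008361816406), (13.938987731933594, 23.66634178161621), 7.265970230102539)
-0.016 [0.58628978 0.01432296]
-0.018 [0.58437017 0.01376163]
at [ 0.4968 -0.3173  0.2741] jaw yaw -171.3 down [ 7.e-04  2.e-04 -1.e+00] spin 1.4382 shift cm [  1.43 -17.9   29.31] tool y,z world after [-0.96  -0.281 -0.001] [-0.281  0.96   0.   ]
-0.11 141 rear x [-0.07  -0.042] z 0.191
-0.085 166 rear x [-0.068 -0.041] z 0.19
0.055 119 rear x [-0.069 -0.041] z 0.191
[-0.91468937  0.001224   -0.99284276] [ 0.49646134 -0.31716893  0.27326899]
```

Key is back in its hole: grip top z 0.135, same xy and 13.9×23.7 mm. Now close the fingers, turn, and head for the gap.

Call:
move_arm:
  commands:
    - [[0,0,0,0.144],[0,0,0,0.144],[0,0,0,0.144],[0,0,0,0.144],[0,0,0,0.144],[0,0,0,0.144],[0,0,0,0.144],[0,0,0,0.144]]
  jaw: 0

```text
clock: 21.1
tool_pos: [0.4963, -0.3173, 0.2723]
orientation: [41.1, 89.8, 163.5]
force: [0.2, -0.1, 0.0]
opening: 0.0003
```

Call:
move_arm:
  commands:
    - [[0,0,0,0.144],[0,0,0,0.142],[0,-2,3.2,0],[0,-2.4,4,0],[0,-2.4,4,0],[0,-2.4,4,0],[0,-2.4,4,0],[0,-2.4,4,0]]

```text
clock: 21.9
tool_pos: [0.5657, -0.0537, 0.2727]
orientation: [85.5, 89.9, -168.2]
force: [0.4, -0.5, -0.2]
opening: 0.0003
```

Call:
move_arm:
  commands:
    - [[0,-2.4,4,0],[0,-1.5,2,0],[0,0,0,0],[0,0,0,0],[0,0,0,0]]

```text
clock: 22.4
tool_pos: [0.5862, 0.0124, 0.2731]
orientation: [93.8, 89.9, -159.9]
force: [0.1, -0.6, -0.5]
opening: 0.0004
```

```bash
python3 - <<'E'
from h import *
a=np.radians(16.3);ex=np.array([np.cos(a),np.sin(a)]);ey=np.array([-ex[1],ex[0]]);c=np.array([.582,.086])
plan([*(c-.016*ex-.07*ey),.16],16.3+90); print(get_obs()['opening'])
E
python3 cov.py pics/s6.png
```

```text
at [0.5862 0.0124 0.2731] jaw yaw 106.29 down [-1.4e-03 -5.0e-04 -1.0e+00] spin -0.0001 shift cm [11.31 -0.08  0.18] tool y,z world after [-0.96  -0.281  0.001] [-0.281  0.96  -0.   ]
0.00039925608135206117
-0.11 129 rear x [-0.069 -0.043] z 0.19
-0.085 141 rear x [-0.074 -0.048] z 0.189
0.055 115 rear x [-0.07  -0.041] z 0.19
[-0.64435279 -0.47622643 -0.06385391] [0.5863041  0.01217651 0.27335819]
```

View pics/s6.png

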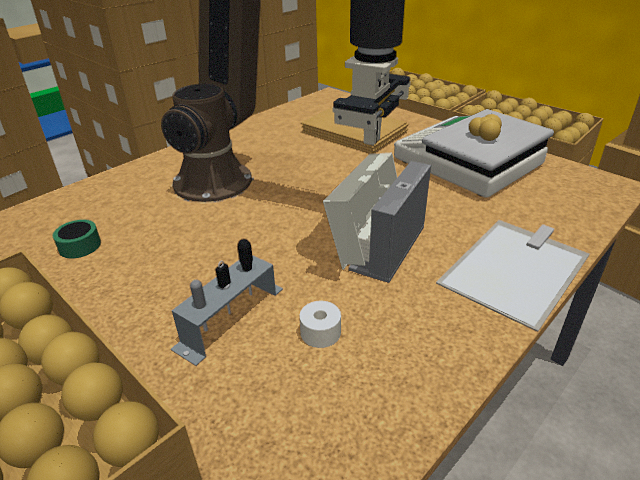

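Scene view: the cover is ajar with the closed fingers above the gap at (372,135), and the rack looks orderly. Now lower into the gap.

Call:
move_arm:
  commands:
    - [[2,0,0.15,0],[3,0,0,0],[2,0,0,0],[0,0,0,0],[0,0,0,0]]

```text
clock: 22.95
tool_pos: [0.5865, 0.0136, 0.2044]
orientation: [-175.4, 90.0, -69.1]
force: [0.8, 0.0, 0.3]
opening: 0.0002
```

Call:
move_arm:
  commands:
    - [[2,0,0,0],[2,0,0,0],[1.5,0,0,0],[0,0,0,0],[0,0,0,0]]

```text
clock: 23.45
tool_pos: [0.5872, 0.0143, 0.1504]
orientation: [-106.3, 89.9, -0.0]
force: [-0.2, -0.5, 0.0]
opening: 0.0006
```

Call:
move_arm:
  commands:
    - [[0,0.5,0,0],[0,0.5,0,0],[0,0.5,0,0],[0,0.5,0,0],[0,0.5,0,0],[0,0,0,0]]

```text
clock: 24.05
tool_pos: [0.5616, 0.0073, 0.149]
orientation: [30.8, 90.0, 137.1]
force: [-0.7, 0.0, 0.3]
opening: 0.0001
```

Call:
move_arm:
  commands:
    - [[0,0.5,0,0],[0,0.6,0,0],[0,0.6,0,0],[0,0.6,0,0],[0,0.6,0,0],[0,0.6,0,0],[0,0,0,0]]

```text
clock: 24.75
tool_pos: [0.5279, -0.0026, 0.1489]
orientation: [14.1, 90.0, 120.4]
force: [0.6, 0.5, -0.1]
opening: 0.0005
```

```bash
python3 cov.py
```

```text
-0.11 19 rear x [-0.134 -0.1  ] z 0.183
-0.085 18 rear x [-0.129 -0.095] z 0.184
[ 0.05906325 -0.36235393  0.1990401 ] [ 0.52847846 -0.00247239  0.14902139]
```

Call:
move_arm:
  commands:
    - [[0,0.7,0,0],[0,0.7,0,0],[0,0.7,0,0],[0,0.7,0,0],[0.1,0.7,0,0],[0.2,0.7,0,0],[0,0,0,0]]

```text
clock: 25.5
tool_pos: [0.4873, -0.0145, 0.1456]
orientation: [62.7, 90.0, 169.0]
force: [0.7, -0.5, -0.2]
opening: 0.0005
```

Call:
move_arm:
  commands:
    - [[0.3,0.5,0,0],[0.3,0.5,0,0],[0.3,0.5,0,0],[0.3,0.5,0,0],[0,0,0,0]]

```text
clock: 26.0
tool_pos: [0.4683, -0.0201, 0.1333]
orientation: [80.8, 89.9, -172.8]
force: [0.7, -0.4, 0.4]
opening: 0.0004
```

```bash
python3 cov.py pics/s7.png
```

```text
-0.11 10 rear x [-0.187 -0.186] z 0.125
-0.085 9 rear x [-0.187 -0.185] z 0.126
0.055 9 rear x [-0.186 -0.185] z 0.125
[0.23813891 0.00981677 0.02153776] [ 0.46883287 -0.01994062  0.13359876]
```

View pics/s7.png

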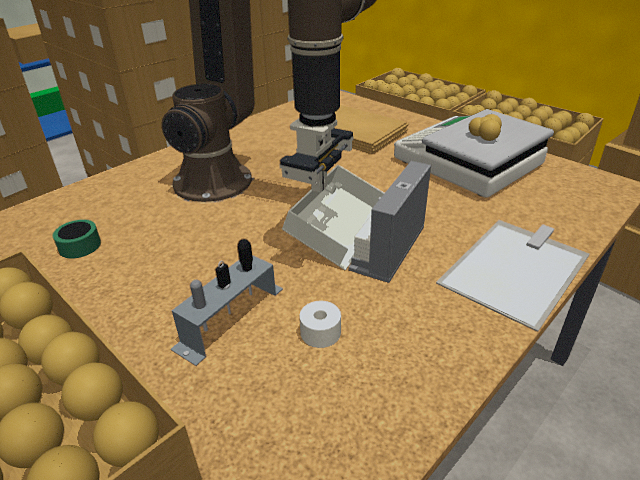

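Scene view: the cover lies open with its edge at x −0.186, z 0.125, which matches about 1.2 rad. Withdraw straight up, wait, and recheck.

Call:
move_arm:
  commands:
    - [[-1,0,0,0],[-3,0,0,0],[-4,0,0,0],[-4,0,0,0],[-3,0,0,0],[0,0,0,0],[0,0,0,0],[0,0,0,0]]

```text
clock: 26.85
tool_pos: [0.4688, -0.0198, 0.2832]
orientation: [78.4, 89.9, -175.3]
force: [-0.6, 0.6, -0.7]
opening: 0.0002
```

Call:
move_arm:
  commands:
    - [[0,0,0,0],[0,0,0,0],[0,0,0,0],[0,0,0,0],[0,0,0,0],[0,0,0,0],[0,0,0,0],[0,0,0,0]]

```text
clock: 27.65
tool_pos: [0.4692, -0.0198, 0.2838]
orientation: [-109.8, 90.0, -3.5]
force: [-0.5, 0.7, -0.0]
opening: 0.0002
```

```bash
python3 cov.py; python3 - <<'E'
from h import *
import subprocess
im,d=snapshot('scene');P=cloud('scene',d);a=np.radians(16.3);ex=np.array([np.cos(a),np.sin(a)]);ey=np.array([-ex[1],ex[0]]);q=P[...,:2]-[.582,.086];x=q@ex;y=q@ey
s=np.load('scene0.npz');m0=lambda P:(np.hypot(P[...,0]-.497,P[...,1]+.318)<.12)&(P[...,2]>.1)&(P[...,2]<.16)
P0=cloud('scene',s['d'])
for nm,Q in(('before',P0),('now',P)): print(nm,m0(Q).sum(),Q[m0(Q)].mean(0).round(4))
r=lambda Q:Q[(np.hypot(Q[...,0]-.66,Q[...,1]+.21)<.09)&(abs(Q[...,2]-.05)<.006)].mean(0).round(4)
print('roll',r(P0),r(P))
for lo,hi in((-.1,-.06),(.06,.1)):
    m=(y>lo)&(y<hi)&(x<-.14)&(x>-.25)&(P[...,2]>.1)&(P[...,2]<.15);print(x[m].min(),P[...,2][m].max(),P[m].mean(0).round(4))
E
```

```text
-0.11 9 rear x [-0.187 -0.186] z 0.126
-0.085 7 rear x [-0.186 -0.185] z 0.125
0.055 12 rear x [-0.186 -0.184] z 0.125
[0.44642269 1.09152237 0.36581643] [ 0.46922568 -0.01977498  0.28379393]
before 862 [ 0.502  -0.3155  0.1279]
now 870 [ 0.502  -0.3158  0.1276]
roll [ 0.6663 -0.2279  0.0501] [ 0.6664 -0.228   0.0501]
-0.19480267710602614 0.12615484044572978 [ 0.4232 -0.045   0.1156]
-0.19343681146435565 0.1262832366099239 [0.3789 0.1092 0.1155]
```

```bash
python3 -c "
from h import *
print(close_job())"
```

```text
the job is handed in; nothing more can be done
None
```

The job is done and handed in at about 28 s of the 69 s allowed; the hand-in gives no verdict.

- **Catch:** I took the key from the middle rack hole and lowered it through the keyhole. It met the catch about 39 mm down. The highest force I read was 5.4 N, and the cover sprang to roughly 0.27 rad while I held the key down.
- **Key:** It is back in the same hole. The grip's top is at z 0.135, within 0.2 mm in x and y of where it started, though turned about 1.5° by the wrist camera's fit.
- **Cover:** I pulled it down with closed fingers through the gap and then withdrew. Its rear edge stayed at x about −186 mm (the top corner reads about −194 mm) and z 0.125 to 0.126 m. That held from before withdrawal until 1.6 s later and fits about 1.19 to 1.2 rad, fully down.
- **Everything else:** The three rack tools together and the label roll measure within 0.3 mm of their first positions.

**Disagreement:** during insertion, the oblique scene view put the key tip a few millimetres off the hole, while the wrist and top views agreed to about 1 mm. I went with the wrist and top views, and the key entered without contact force.

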